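# Stack a glued fan frame for pressing

### The job

Build the pressing stack for the freshly glued fan on the press bed: the wide board first, flat on the bed, then the folded fan, then the narrow board, and the iron weight on top, with its handle up. Lay each one centred on the bed and lengthways along it, either way round, and set it down gently without dropping it. Leave the glue jar and the whetstone where they are.

Things in the scene. Friction and masses are not known exactly. Their poses are not given: they have to be found in the camera images.
- press_bed: Press bed, the target: a flat block of mid-brown wood fixed to the table, 210 long x 90 wide x 25 mm high, with a dark steel strip across each end. The things are stacked on its flat top, 25 mm above its origin. Origin: centre of its underside; x along its length, y across its width, z up.
- wide_board: Wide board: loose flat plywood board, 180 x 60 x 18 mm thick, about 0.13 kg, with a small dark hole mark near one end; the larger of the two boards. Goes first, on the bed. Origin: centre of its underside; x along its length, y across its width, z up.
- fan: The folded fan frame: a straight bundle of thin bamboo ribs with parallel sides, 200 long x 32 wide x 20 mm thick, 0.06 kg, a tin band round it to one side of the middle. It is rigid and can be gripped across its width at the middle. Goes second, on the wide board. Origin: centre of its underside; x along its length, y across its width, z up.
- narrow_board: Narrow board: loose flat light wooden board, 120 x 46 x 18 mm thick, 0.07 kg, with a small dark hole mark near one end; the smaller board. Goes third, on the fan. Origin: centre of its underside; x along its length, y across its width, z up.
- weight: Iron weight: dark block 84 x 44 x 26 mm high with an upright wooden handle rib on its middle, 50 long (along x) x 14 wide (along y), from 26 to 60 mm above the underside; about 0.7 kg (up to 0.9). Grip it across the handle rib. Goes last, on the narrow board. Origin: centre of its underside; x along its length, y across its width, z up.
- glue_jar: Glue jar, not to be moved: round white jar with a red lid, 54 mm in diameter, 60 mm high. Origin: centre of its underside, z up.
- whetstone: Whetstone, not to be moved: plain grey stone block, 110 x 44 x 22 mm high. Origin: centre of its underside; x along its length, y across its width, z up.

How it is judged:
By the outcome, as a careful person would: the job done as asked, in the order asked, and still so for the second after the job is handed in, with the robot touching nothing.
It also fails if it takes over 134 s, if anything falls off the work surface, if the arm or the gripper's body presses on something with over 40 N, if the wrist force passes 120 N, or if a joint passes its speed limit or range.

### The arm

A 6-joint arm with a two-finger parallel gripper is mounted at the origin on the work surface. World frame = base frame: x ahead of the robot, y to its left, z up, the work surface at z = 0. Lengths are in mm, angles in degrees, forces in N, time in s.
With the tool pointing down it reaches from about 300 to 850 mm from the base axis. Payload 4.2 kg.
Tool frame: the origin (TCP) lies midway between the tips of the shut fingers; the grasp point (between the pads) lies 19 mm behind it (env.hold_point_z is the z of the grasp point in the tool frame, in mm); z points along the fingers, y is the direction in which the jaws open and shut (so a half turn about z gives the same grasp; the last joint's range is limited). The gripper opens to 91 mm and grips with 3 to 60 N. Pads are 32 mm wide; open, the fingers measure 118 mm over their backs; the gripper's body (76 mm by 178 mm) begins 60 mm behind the grasp point.
Start: joints at [75.974, 18.312, 89.639, -0, 72.044, -1.146], TCP at [128.175, 560.548, 213.976] pointing down, gripper open.
Joint ranges: [-177.97, 177.97], [-48.28, 115.42], [12.27, 149.76], [-77.06, 257.06], [2.81, 150.46], [-146.56, 146.56]. Speed limits (degrees/s): [147.25, 147.25, 180, 180, 180, 180].

### API

Orientations are given as [roll, pitch, yaw] about the fixed x, y, z axes, in that order (R = Rz(yaw) Ry(pitch) Rx(roll)).
In Python, from workcell import env, grab_frame, camera_params, spotter gives the robot as it stands. The module is installed in compiled form; this text tells all that it offers.
- The arm moves only by the shell command python3 -m jog 'ROWS' [FORCE]. ROWS is text: rows parted by semicolons, each of 7 numbers parted by spaces: the turn, a rotation vector about the world's x, y, z in units of 5 degrees (1.0 is 5 degrees), then the shift along the world's x, y, z in units of 25 mm (1.0 is 25 mm), then the opening, from 0 (shut) to 1 (fully open). A call has 1 to 5 rows; each row is the pose to reach, as a shift and turn from the pose commanded when the call began; what a row does not reach only later rows make up. A row lasts 1/8 s, in which the tool goes at most 62.5 mm and 10.7 degrees, less where a joint would pass 70% of its speed; a pose out of reach is approached as far as the arm can. A call with a gripper value outside its range is refused whole. The fingers move at their own pace and stop on an object; FORCE is the grip in N (left out, the last holds). Time passes only in rows, so rows that repeat a pose let the fingers close. It gives the time, the measured TCP pose, the force and the opening at its end, in the units of the state.
- env.state(): the state, without advancing time (a new reading comes with each control period).
- grab_frame(name): name is "scene" or "top" or "wrist"; returns the picture (420x560x3 uint8, red, green, blue); there is no depth.
- camera_params(name): a dict with "K" (3x3 intrinsics, pixels), "dist" ([k1, k2, p1, p2, k3] as OpenCV has them; the pictures are not rectified), "rvec" (rotation vector, rad) and "tvec" (3), from world to camera coordinates, as OpenCV has them. Camera axes: x right, y down, z forward; pixel columns grow to the right and rows downward; lengths in mm; the calibration is good to about 2 mm. A picture is of the moment at which its call begins: read the wrist's pose just before it. camera_params takes no time and is no camera call; for the wrist camera it gives the pose at the moment of the call.
- env.job_done(): hands the job in, once; it reports no verdict.
Trained networks look in the newest picture that a camera, given by its name, has taken for a name from the list of things; names that differ only in an ending like _2 or _b are one class to them, and where a whole thing is asked for, a point or a joint stands for the part that bears it (a point fixed in the world has none). Each returns a list of dicts, best first, with "conf" (0 to 1); they miss things now and then, are a little off and sometimes report something else, mostly with a low value. They report only what shows in the picture. A call takes as long as a camera call.
- spotter.look_for(query, camera): "box" ([left, top, width, height] in pixels, round what is visible of it).
- spotter.trace(query, camera): "region" (420x560 bool, what is visible of it) and "box" ([left, top, width, height] in pixels, round what is visible of it).
The state is a dict: "time_s": time; "qpos": joint angles; "qvel": joint speeds; "effort": joint torques, N m; "ee_pos": TCP position; "ee_rot": TCP orientation; "force": force on the tool from outside, world axes, zero at the start; "torque": the same for the moment, N m; "gripper_width": finger opening in mm.
Only numpy, scipy, OpenCV 4.12 (cv2) and the standard library are available. Lean on these libraries where they do the work, as an engineer would, in place of code of your own. Each camera call takes 0.05 s, during which the arm holds its last target. There are 200 camera calls.

## Working session

There is one attempt and no reset: what is moved stays moved. The work goes in short steps, Python scripts to look and compute and a shell command to move; the robot and the scene stay as the last step left them, time stands still between calls to the robot, and variables do not carry over. Pictures are saved under pics/ and viewed, about 12 in all and at most 16, crops included, and the job is handed in when it is done.

```bash
mkdir -p pics
cat > h.py <<'E'
import numpy as np, cv2
from workcell import env, grab_frame, camera_params, spotter
def ray(cam,px):
    p=camera_params(cam);K=np.array(p["K"]);R=cv2.Rodrigues(np.array(p["rvec"],float))[0]
    u=cv2.undistortPoints(np.array(px,float).reshape(-1,1,2),K,np.array(p["dist"],float)).reshape(-1,2)
    d=np.c_[u,np.ones(len(u))]@R; c=-R.T@np.array(p["tvec"],float).ravel()
    return c,d
def onz(cam,px,z):
    c,d=ray(cam,px); return (c+d*((z-c[2])/d[:,2])[:,None])[:,:2]
def rect(cam,name,z,img=None):
    r=spotter.trace(name,cam)
    out=[]
    for q in r[:2]:
        m=q["region"].astype(np.uint8); cs,_=cv2.findContours(m,0,cv2.CHAIN_APPROX_NONE)
        c=max(cs,key=cv2.contourArea).reshape(-1,2)
        w=onz(cam,c,z).astype(np.float32); (ce,sz,a)=cv2.minAreaRect(w)
        if sz[0]<sz[1]: sz=sz[::-1]; a+=90
        out.append((round(q["conf"],2),q["box"],np.round(ce,1),np.round(sz,1),round((a+90)%180-90,1)))
    return out
def save(cam,n,s=1):
    im=grab_frame(cam)[:,:,::-1]; cv2.imwrite(f"pics/{n}.png",im); return im
E
python3 - <<'E'
from h import *
for c in("top","scene"): 
    save(c,c+"0"); p=camera_params(c);print(c,ray(c,[[280,210]]))
    for n,z in dict(press_bed=25,wide_board=18,fan=20,narrow_board=18,weight=26,glue_jar=60,whetstone=22).items():
        if c=="top": print(n,rect(c,n,z))
print(env.state(),env.hold_point_z)
E
```

```text
top (array([407.06734134, -10.57684609, 853.77972656]), array([[ 0.149709  ,  0.01706876, -0.98869614]]))
press_bed [(0.64, [254.3, 160.4, 57.0, 104.8], array([529.9,   4. ]), array([214.1,  92.4]), 8.2)]
wide_board [(0.75, [421.7, 166.3, 33.3, 85.0], array([ 533.1, -326.3]), array([179.7,  67.4]), -3.5)]
fan [(0.61, [116.0, 172.2, 24.3, 92.4], array([524.5, 333. ]), array([197.9,  42.8]), 0.0)]
narrow_board [(0.89, [350.0, 144.9, 23.7, 52.7], array([ 618.9, -173.9]), array([123. ,  51.1]), 4.0)]
weight [(0.75, [350.9, 228.0, 25.3, 42.2], array([ 450.4, -168. ]), array([85.4, 48.3]), 1.0)]
glue_jar [(0.71, [188.7, 239.2, 30.6, 31.5], array([439.8, 158.7]), array([57.8, 48.8]), 71.8)]
whetstone [(0.67, [185.9, 149.3, 30.0, 53.8], array([603. , 174.8]), array([114.6,  52.2]), -10.2)]
scene (array([1154.80257382,  701.25371889,  663.46266741]), array([[-0.54885848, -0.63080473, -0.54855799]]))
{'time_s': 0.45, 'qpos': array([ 7.59748081e+01,  1.83151956e+01,  8.96468546e+01, -1.48639555e-03,
        7.20436985e+01, -1.14589384e+00]), 'qvel': array([-0.00155931, -0.04459867, -0.05762562,  0.0069364 ,  0.08633922,
        0.10065186]), 'effort': array([ 5.81158765e-04, -4.11935091e+01, -2.31981397e+01,  7.27629731e-02,
        3.88300011e-02, -1.24939760e-05]), 'ee_pos': array([128.16259966, 560.48912473, 213.88954399]), 'ee_rot': array([-1.79994224e+02,  1.29870358e-03,  1.67121160e+02]), 'force': array([-0.62854953, -0.6479577 ,  0.50349814]), 'torque': array([-0.01096382, -0.01574141, -0.00236172]), 'gripper_width': 91.53399941169188} -18.8
```

View pics/top0.png

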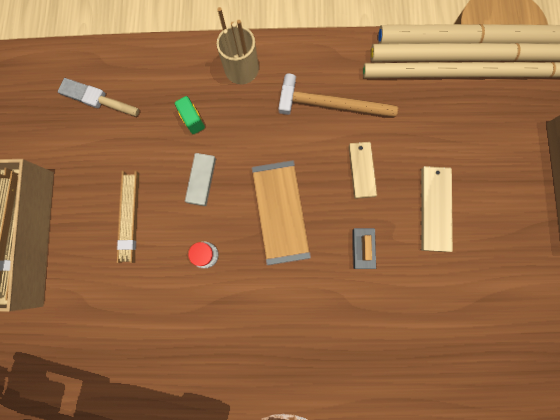

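View pics/scene0.png

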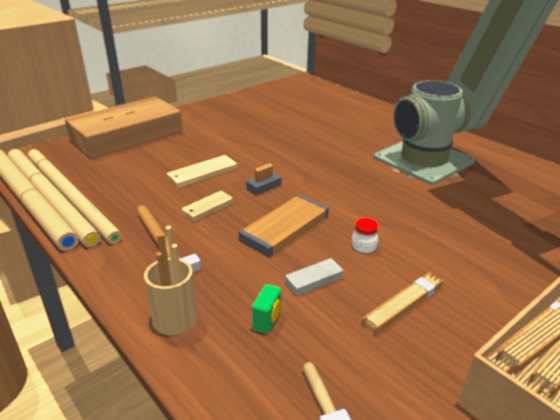

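```bash
python3 -m jog '0 0 2.6 6 -6 3.4 1;0 0 2.6 12.9 -12.4 3.4 1;0 0 2.6 12.9 -12.4 3.4 1;0 0 2.6 12.9 -12.4 3.4 1;0 0 2.6 12.9 -12.4 3.4 1'
python3 - <<'E'
from h import *
print(env.state()["ee_pos"],env.state()["ee_rot"]); save("wrist","w1")
c,d=ray("wrist",[[280,210],[280,0]]);print(c,d, onz("wrist",[[0,0],[560,0],[560,420],[0,420]],20))
E
```

```text
time_s: 1.08
ee_pos: [348.3, 348.0, 276.8]
ee_rot: [180.0, 0.0, -179.9]
force: [0.6, 0.3, -0.1]
gripper_width: 91.4
[348.34560669 348.01555985 276.76174465] [ 1.79959513e+02  3.74872156e-02 -1.79864214e+02]
[280.9571905  343.85566325 449.32098933] [[ 0.25371789  0.0055273  -0.96734131]
 [-0.38052296  0.00756409 -1.13910406]] [[ 126.01512669    3.38399012]
 [ 128.79691657  689.36380888]
 [ 780.42717235  843.66542517]
 [ 779.22096977 -153.48252317]]
```

View pics/w1.png

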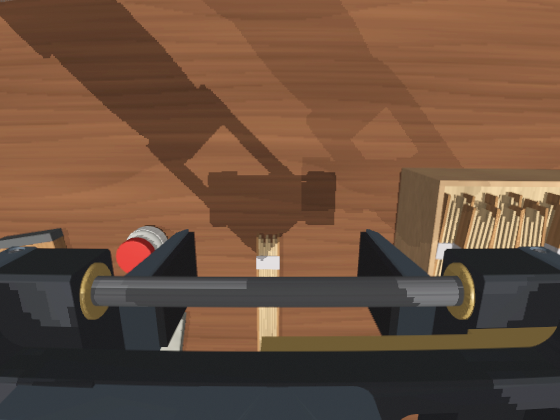

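```bash
cat >> h.py <<'E'
from scipy.optimize import minimize
DIM=dict(press_bed=(210,90,25),wide_board=(180,60,18),fan=(200,32,20),narrow_board=(120,46,18),weight=(84,44,26),whetstone=(110,44,22))
def fit(cam,name,x0,z0=0,mask=None,conf=None):
    """silhouette fit of box (x,y,yaw) with underside at z0"""
    if mask is None:
        r=spotter.trace(name,cam)
        if not r: return None
        mask=r[0]["region"]; conf=r[0]["conf"]
    p=camera_params(cam); L,W,H=DIM[name]
    boxes=[(L,W,0,H)]+([(50,14,26,60)] if name=="weight" else [])
    S=4; big=cv2.resize(mask.astype(np.uint8),None,fx=S,fy=S,interpolation=cv2.INTER_NEAREST)
    def cost(v):
        a=np.radians(v[2]);R=np.array([[np.cos(a),-np.sin(a)],[np.sin(a),np.cos(a)]]); im=np.zeros_like(big)
        for l,w,b,t in boxes:
            P=np.array([[sx*l/2,sy*w/2,z] for sx in(-1,1) for sy in(-1,1) for z in(b,t)])
            P[:,:2]=P[:,:2]@R.T+v[:2]; P[:,2]+=z0
            q=cv2.projectPoints(P,np.array(p["rvec"],float),np.array(p["tvec"],float),np.array(p["K"],float),np.array(p["dist"],float))[0].reshape(-1,2)
            cv2.fillConvexPoly(im,cv2.convexHull(np.round((q+.5)*S).astype(np.int32)),1)
        return 1-(im&big).sum()/max(1,(im|big).sum())
    s=None
    for k in(1,.4):
        v=np.array(x0 if s is None else s.x,float)
        s=minimize(cost,v,method="Nelder-Mead",options=dict(initial_simplex=np.array([v,v+[12*k,0,0],v+[0,12*k,0],v+[0,0,8*k]]),xatol=.05,fatol=1e-4))
    return np.round(s.x,1),"IoU %.3f conf %.2f"%(1-s.fun,conf)
EOF=0
X0=dict(press_bed=(530,4,8),wide_board=(533,-326,-2),fan=(524,333,0),narrow_board=(619,-174,4),weight=(450,-168,1),whetstone=(603,175,-10))
E
python3 -m jog '0 0 0 2.5 0 0 1;0 0 0 5 0 0 1;0 0 0 7.5 0 0 1;0 0 0 10 0 0 1;0 0 0 11 0 0 1'
python3 - <<'E'
from h import *
save("wrist","w2");print("wrist fan",fit("wrist","fan",X0["fan"]))
for c in("top","scene"):
    grab_frame(c)
    for n in X0: print(c,n,fit(c,n,X0[n]))
E
```

```text
time_s: 1.75
ee_pos: [625.1, 349.0, 274.4]
ee_rot: [-180.0, -0.0, -180.0]
force: [-0.4, -0.4, 0.1]
gripper_width: 91.1
wrist fan (array([ 5.271e+02,  3.346e+02, -5.000e-01]), 'IoU 0.873 conf 0.64')
top press_bed (array([530.7,   4.9,   8.7]), 'IoU 0.976 conf 0.61')
top wide_board (array([ 533.8, -329.8,   -3.8]), 'IoU 0.972 conf 0.60')
top fan (array([ 5.248e+02,  3.364e+02, -1.000e-01]), 'IoU 0.923 conf 0.97')
top narrow_board (array([ 621.5, -174.6,    4.2]), 'IoU 0.946 conf 0.65')
top weight (array([ 4.516e+02, -1.700e+02, -4.000e-01]), 'IoU 0.952 conf 0.74')
top whetstone (array([607.2, 177.7,  -9.9]), 'IoU 0.941 conf 0.70')
scene press_bed (array([531.9,   0.9,   8.7]), 'IoU 0.970 conf 0.60')
scene wide_board (array([ 535.6, -331.2,   -3.4]), 'IoU 0.951 conf 0.79')
scene fan (array([ 5.244e+02,  3.333e+02, -5.000e-01]), 'IoU 0.930 conf 0.80')
scene narrow_board (array([ 622.4, -177.3,    4.6]), 'IoU 0.907 conf 0.55')
scene weight (array([ 452. , -175.2,    8.9]), 'IoU 0.897 conf 0.85')
scene whetstone (array([606.6, 175.9, -11. ]), 'IoU 0.945 conf 0.63')
```

View pics/w2.png

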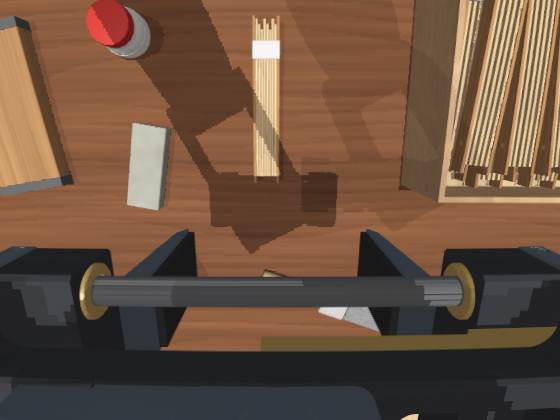

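```bash
python3 -m jog '0 0 0 0 -2.5 0 1;0 0 0 0 -5 0 1;0 0 0 0 -7.5 0 1;0 0 0 0 -10 0 1;0 0 0 0 -12.4 0 1'
python3 - <<'E'
from h import *
save("wrist","w3");print("wrist",[fit("wrist",n,X0[n]) for n in ("press_bed","whetstone")])
E
python3 -m jog '0 0 0 0 -2.5 0 1;0 0 0 0 -5 0 1;0 0 0 0 -7.5 0 1;0 0 0 0 -10 0 1;0 0 0 0 -12 0 1'
python3 - <<'E'
from h import *
save("wrist","w4");print("wrist",[fit("wrist",n,X0[n]) for n in ("wide_board","weight","press_bed")])
E
```

```text
time_s: 3.18
ee_pos: [622.0, 37.4, 276.4]
ee_rot: [180.0, 0.0, -179.9]
force: [0.0, 0.9, -0.1]
gripper_width: 91.1
wrist [(array([527.6,  -1.8,   8.7]), 'IoU 0.981 conf 0.64'), (array([604.4, 176.4, -11.2]), 'IoU 0.937 conf 0.91')]
time_s: 3.95
ee_pos: [622.7, -261.3, 276.1]
ee_rot: [180.0, 0.0, -179.8]
force: [1.1, -0.1, 0.0]
gripper_width: 91.1
wrist [(array([ 531.9, -335.1,   -4.4]), 'IoU 0.973 conf 0.89'), (array([ 449.3, -171.6,   -1. ]), 'IoU 0.960 conf 0.57'), (array([528.6,   5. ,   8.4]), 'IoU 0.978 conf 0.60')]
```

View pics/w4.png

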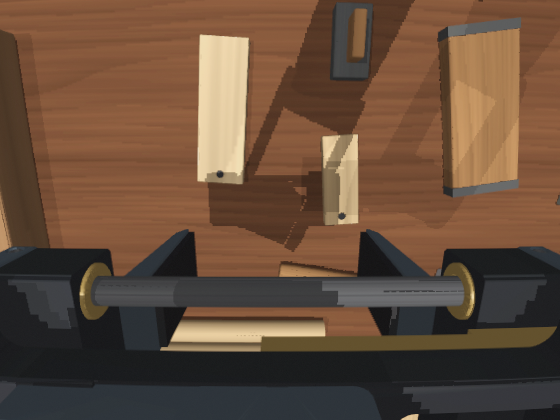

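```bash
python3 -m jog '0 0 -.82 -3.55 -2.8 0 1;0 0 -.82 -3.55 -2.8 -2.5 1;0 0 -.82 -3.55 -2.8 -5 1;0 0 -.82 -3.55 -2.8 -7 1;0 0 -.82 -3.55 -2.8 -8.5 1'
python3 - <<'E'
from h import *
print(env.state()["ee_pos"],env.state()["ee_rot"]);save("wrist","w5");print("wrist",[fit("wrist",n,X0[n]) for n in ("wide_board",)])
E
```

```text
time_s: 4.78
ee_pos: [532.8, -327.5, 61.1]
ee_rot: [179.9, -0.2, 176.1]
force: [1.0, -0.7, -0.1]
gripper_width: 91.1
[ 532.83582228 -327.45579198   61.11692575] [ 1.79858903e+02 -1.55493687e-01  1.76134002e+02]
wrist [(array([ 531.5, -330.9,   -3.9]), 'IoU 0.834 conf 0.81')]
```

View pics/w5.png

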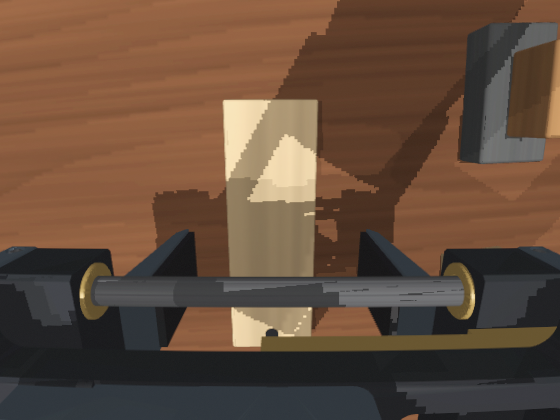

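```bash
python3 -m jog '0 0 0 0 -.14 -1.2 1;0 0 0 0 -.14 -1.9 1;0 0 0 0 -.14 -2.28 1;0 0 0 0 -.14 -2.28 1' 20; python3 -m jog '0 0 0 0 0 0 .5;0 0 0 0 0 0 .5;0 0 0 0 0 0 .5;0 0 0 0 0 0 .5'
```

```text
time_s: 5.38
ee_pos: [533.7, -333.7, 7.0]
ee_rot: [180.0, 0.0, 176.0]
force: [-0.1, -0.0, 0.1]
gripper_width: 91.5
time_s: 5.88
ee_pos: [533.6, -333.9, 7.1]
ee_rot: [180.0, 0.0, 176.0]
force: [-0.5, 1.8, 2.0]
gripper_width: 59.7
```

```bash
python3 -m jog '0 0 0 0 0 1 .4;0 0 0 0 0 2.5 .4;0 0 1 0 1 4.5 .4;0 0 1.5 0 3.5 4.5 .4;0 0 2 0 6 4.5 .4' 25;  python3 -m jog '0 0 .2 0 2.5 0 .4;0 0 .4 -.1 5 0 .4;0 0 .5 -.16 7.46 0 .4;0 0 .5 -.16 7.46 0 .4;0 0 .5 -.16 7.46 0 .4'
python3 - <<'E'
from h import *
s=env.state();print(s["ee_pos"],s["ee_rot"])
z=s["ee_pos"][2]-7
x0=(530,2,8.6)
for c in("wrist","top"):
    grab_frame(c) if c=="top" else save("wrist","w6"); print(c,fit(c,"wide_board",x0,z),fit(c,"press_bed",x0))
E
```

```text
time_s: 6.5
ee_pos: [533.4, -182.9, 119.8]
ee_rot: [-180.0, 0.1, -174.0]
force: [0.6, 0.3, -1.1]
gripper_width: 59.5
time_s: 7.12
ee_pos: [529.4, 2.2, 119.1]
ee_rot: [-180.0, -0.0, -171.4]
force: [-0.0, -0.2, -0.9]
gripper_width: 59.8
[529.36335817   2.23429473 119.1432538 ] [-1.79968194e+02 -1.03061857e-02 -1.71429800e+02]
wrist (array([528.8,   0.8,   8.5]), 'IoU 0.707 conf 0.57') (array([526.5,   3.7,  10. ]), 'IoU 0.021 conf 0.83')
top (array([544.3,   5.4,   8.8]), 'IoU 0.229 conf 0.65') (array([535.2,   4.8,   7.9]), 'IoU 0.050 conf 0.54')
```

View pics/w6.png

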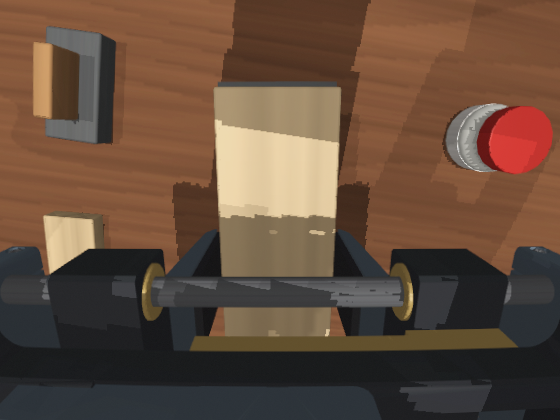

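Run:
```python
from h import *
s=env.state();p=onz("wrist",[[216,88],[340,87]],s["ee_pos"][2]-7+18);a=np.radians(8.57);R=np.array([[np.cos(a),np.sin(a)],[-np.sin(a),np.cos(a)]])
print(p,(p-s["ee_pos"][:2])@R.T)
grab_frame("scene");print(fit("scene","wide_board",(530,2,8.6),112))
# far strip of bed near end in wrist
for n in("w3","w4"): pass
```

```text
[[445.08061677 -39.9446483 ]
 [436.22913069  17.16924495]] [[-89.58354551 -28.24061075]
 [-89.82522475  29.55460705]]
(array([5.297e+02, 1.000e-01, 7.800e+00]), 'IoU 0.730 conf 0.56')
```

```bash
python3 -m jog '0 0 0 0 0 -1.5 .4;0 0 0 0 0 -2.8 .4;0 0 0 0 0 -3.2 .4;0 0 0 0 0 -3.2 .4;0 0 0 0 0 -3.2 .4'
python3 - <<'E'
from h import *
s=env.state();print(s["ee_pos"]);x0=(530,2,8.6)
for c in("wrist","top","scene"):
    im=save(c,"p7"+c); 
    print(c,fit(c,"wide_board",x0,s["ee_pos"][2]-7),fit(c,"press_bed",x0))
a=cv2.imread("pics/p7wrist.png")[0:300,100:460];b=cv2.imread("pics/p7top.png")[140:280,200:340]
b=cv2.resize(b,(420,420),interpolation=cv2.INTER_CUBIC); o=np.zeros((420,790,3),np.uint8);o[:300,:360]=a;o[:,365:785]=b;cv2.imwrite("pics/p7.png",o)
E
```

```text
time_s: 8.15
ee_pos: [530.6, 2.4, 40.4]
ee_rot: [-180.0, 0.1, -171.5]
force: [-0.6, -0.1, -0.6]
gripper_width: 59.9
[530.55940674   2.43248585  40.40812512]
wrist (array([529.7,   2.3,   8.5]), 'IoU 0.711 conf 0.91') (array([527.2,   1.8,   8.4]), 'IoU 0.215 conf 0.83')
top (array([530. ,   2. ,   8.6]), 'IoU 0.000 conf 0.49') None
scene (array([533.4,   3.1,   8.4]), 'IoU 0.710 conf 0.84') None
```

View pics/p7.png

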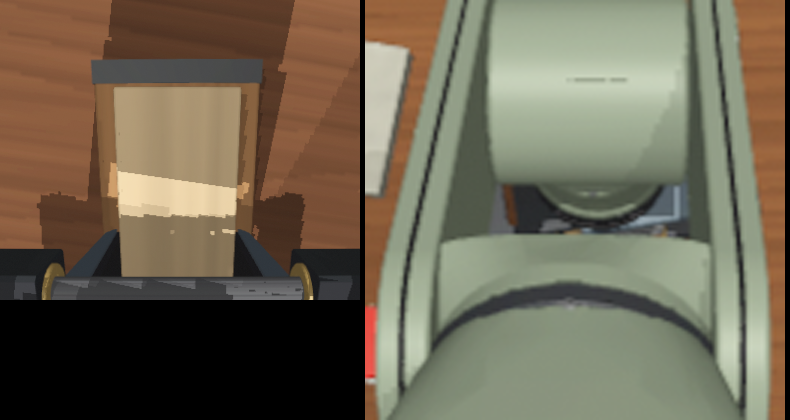

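Run:
```python
from h import *
s=env.state();t=s["ee_pos"];a=np.radians(s["ee_rot"][2]+180);R=np.array([[np.cos(a),np.sin(a)],[-np.sin(a),np.cos(a)]])
print((onz("wrist",[[192.5,60],[363,60],[193,82],[361,82]],25)-t[:2])@R.T)
print((onz("wrist",[[214.5,88],[340.5,87.5]],t[2]-7+18)-t[:2])@R.T)
```

```text
[[-106.62870522  -44.91433706]
 [-106.5690355    45.67325995]
 [ -95.50509738  -45.25529783]
 [ -95.43445143   45.19488786]]
[[-89.51887942 -29.18621124]
 [-89.69811562  29.54574707]]
```

```bash
python3 -m jog '0 0 0 -.07 -.01 -.1 .4;0 0 0 -.07 -.01 -.2 .4;0 0 0 -.07 -.01 -.27 .4;0 0 0 -.07 -.01 -.3 .4;0 0 0 -.07 -.01 -.3 .4'
```

```text
time_s: 9.22
ee_pos: [527.6, 2.3, 32.1]
ee_rot: [180.0, -0.0, -171.5]
force: [-2.2, -0.5, 3.3]
gripper_width: 59.4
```

```bash
python3 -m jog '0 0 0 0 0 0 .75;0 0 0 0 0 0 .85;0 0 0 0 0 0 .85';python3 -m jog '0 0 0 0 0 1 .85;0 0 0 0 0 3 .9;0 0 0 4 0 6 1;0 0 0 4 0 6 1;0 0 0 4 0 6 1'
python3 - <<'E'
from h import *
save("wrist","w8");t=env.state();print(t["ee_pos"])
print(fit("wrist","wide_board",(529,2,8.6),25),fit("wrist","press_bed",(529,2,8.6)))
E
```

```text
time_s: 9.6
ee_pos: [527.7, 2.2, 31.6]
ee_rot: [180.0, 0.0, -171.5]
force: [0.3, 0.1, 0.2]
gripper_width: 77.5
time_s: 10.22
ee_pos: [632.7, 2.2, 184.8]
ee_rot: [-179.9, 0.5, -171.5]
force: [-1.7, 0.1, -0.6]
gripper_width: 91.5
[629.07998531   2.22755827 182.30471735]
(array([518.3,   1.8,   8.3]), 'IoU 0.987 conf 0.57') (array([519.4,   1.8,   8.4]), 'IoU 0.327 conf 0.83')
```

View pics/w8.png

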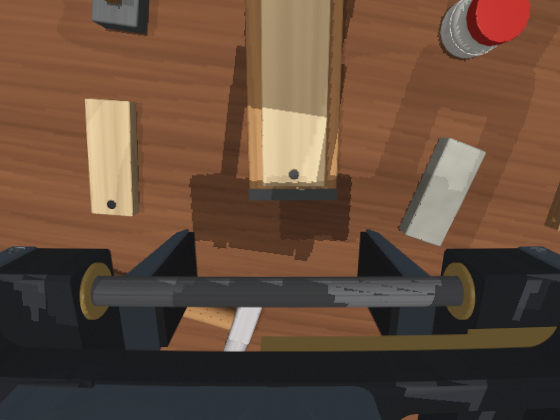

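```bash
python3 -m jog '0 0 -.4 -.7 2.3 0 1;0 0 -.8 -1.4 4.7 0 1;0 0 -1.2 -2.2 7.1 0 1;0 0 -1.8 -2.9 9.5 0 1;0 0 -1.8 -3.6 11.8 0 1';python3 -m jog '0 0 0 -.5 1.5 -1 1;0 0 0 -.5 1.5 -3 1;0 0 0 -.5 1.5 -3.6 1;0 0 0 -.5 1.5 -3.6 1;0 0 0 -.5 1.5 -3.6 1'
python3 - <<'E'
from h import *
save("wrist","w9");t=env.state();print(t["ee_pos"],t["ee_rot"])
print(fit("wrist","fan",X0["fan"]))
E
```

```text
time_s: 11.0
ee_pos: [534.9, 298.0, 180.3]
ee_rot: [-179.9, -0.2, 179.5]
force: [1.0, 0.9, 0.4]
gripper_width: 91.2
time_s: 11.62
ee_pos: [526.2, 334.7, 93.4]
ee_rot: [179.9, 0.1, 179.5]
force: [0.5, -0.7, 0.5]
gripper_width: 91.2
[526.40069388 334.77097067  93.57677323] [1.79891066e+02 1.61792858e-01 1.79460271e+02]
(array([ 5.245e+02,  3.345e+02, -3.000e-01]), 'IoU 0.796 conf 0.81')
```

View pics/w9.png

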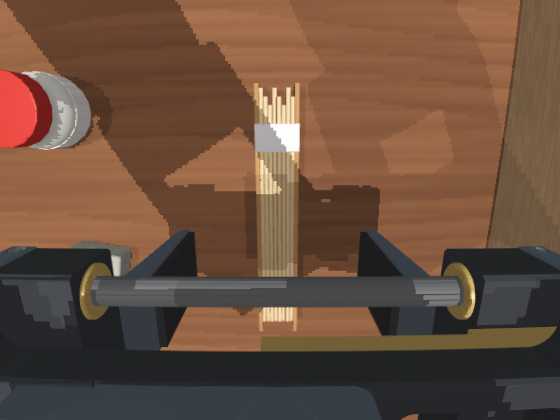

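```bash
python3 - <<'E'
from h import *
t=env.state()["ee_pos"];print(onz("wrist",[[255,84],[299,83],[261,331],[297,330]],20)-t[:2])
E
python3 -m jog '0 0 0 0 0 -1.5 1;0 0 0 0 0 -2.8 1;0 0 0 0 0 -3.3 .7;0 0 0 0 0 -3.55 .7;0 0 0 0 0 -3.55 .7' 15
```

```text
[[-101.28166334  -14.48468184]
 [-101.64798736   16.64930499]
 [  98.87915016  -14.76175265]
 [  98.23719166   16.37913911]]
time_s: 12.35
ee_pos: [525.8, 335.1, 3.8]
ee_rot: [179.9, 0.1, 179.5]
force: [-0.4, -1.0, -0.1]
gripper_width: 65.1
```

```bash
python3 -m jog '0 0 0 0 0 0 .2;0 0 0 0 0 0 .2;0 0 0 0 0 0 .2;0 0 0 0 0 0 .2';  python3 -m jog '0 0 0 0 0 2 .2;0 0 0 0 0 4.5 .2;0 0 .6 0 -2.3 5 .2;0 0 1.2 0 -4.7 5 .2;0 0 1.8 .07 -7.1 5 .2'
```

```text
time_s: 12.85
ee_pos: [525.3, 334.8, 3.2]
ee_rot: [180.0, 0.0, 179.5]
force: [-0.3, 0.3, 1.7]
gripper_width: 31.7
time_s: 13.48
ee_pos: [526.6, 155.7, 128.3]
ee_rot: [180.0, 0.0, -171.3]
force: [0.8, -0.4, -0.3]
gripper_width: 31.8
```

```bash
python3 -m jog '0 0 0 .05 -2.4 0 .2;0 0 0 .1 -4.8 0 .2;0 0 0 .13 -6.15 -.5 .2;0 0 0 .13 -6.15 -2 .2;0 0 0 .13 -6.15 -2.6 .2'; python3 -m jog '0 0 0 0 0 0 .2;0 0 0 0 0 0 .2'
python3 - <<'E'
from h import *
t=env.state();print(t["ee_pos"],t["ee_rot"]);save("wrist","w10")
E
```

```text
time_s: 14.1
ee_pos: [528.7, 3.1, 61.2]
ee_rot: [180.0, -0.2, -171.5]
force: [-0.4, -0.9, -0.8]
gripper_width: 31.9
time_s: 14.35
ee_pos: [531.1, 4.0, 63.9]
ee_rot: [-180.0, 0.1, -171.4]
force: [-0.4, 0.2, -1.5]
gripper_width: 31.8
[531.08949811   4.02800919  63.91218667] [-1.79987379e+02  1.10521411e-01 -1.71421304e+02]
```

View pics/w10.png

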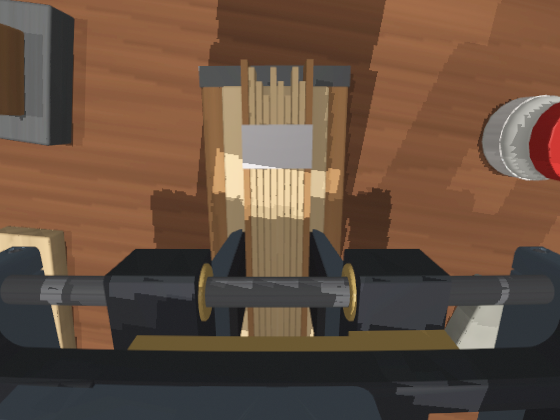

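Run:
```python
from h import *
s=env.state();t=s["ee_pos"];a=np.radians(s["ee_rot"][2]+180);R=np.array([[np.cos(a),np.sin(a)],[-np.sin(a),np.cos(a)]])
f=lambda p,z:print(((onz("wrist",p,z)-t[:2])@R.T).round(1).tolist())
f([[200.5,67],[351.5,67]],25);f([[241,60],[313,60]],t[2]+16.7);f([[224,87],[329,87]],43)
im=cv2.imread("pics/w10.png")[40:220,190:370];cv2.imwrite("pics/w10c.png",cv2.resize(im,None,fx=3.3,fy=3.3,interpolation=cv2.INTER_CUBIC))
```

```text
[[-107.1, -46.2], [-107.0, 44.9]]
[[-100.6, -15.9], [-100.6, 15.8]]
[[-93.5, -29.6], [-93.4, 29.0]]
```

View pics/w10c.png

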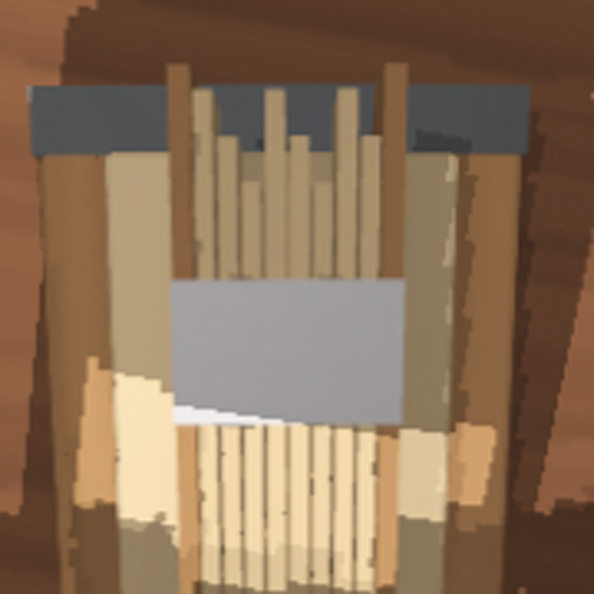

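```bash
python3 -m jog '0 0 0 -.06 -.03 -.3 .2;0 0 0 -.06 -.03 -.5 .2;0 0 0 -.06 -.03 -.6 .2;0 0 0 -.06 -.03 -.64 .2;0 0 0 -.06 -.03 -.64 .2'
```

```text
time_s: 15.02
ee_pos: [528.7, 2.7, 46.9]
ee_rot: [180.0, -0.0, -171.5]
force: [-1.5, 0.6, -0.6]
gripper_width: 32.2
```

```bash
python3 -m jog '0 0 0 0 0 -.03 .2;0 0 0 0 0 -.05 .2;0 0 0 0 0 -.05 .2'
```

```text
time_s: 15.4
ee_pos: [528.9, 2.7, 46.2]
ee_rot: [-180.0, 0.0, -171.5]
force: [-1.1, -0.1, 4.7]
gripper_width: 31.9
```

```bash
python3 -m jog '0 0 0 0 0 0 .45;0 0 0 0 0 0 .5;0 0 0 0 0 0 .5';python3 -m jog '0 0 0 0 0 1 .5;0 0 0 0 0 3 .6;0 0 0 3 0 5.5 1;0 0 0 5.5 0 6 1;0 0 0 5.5 0 6 1';python3 -m jog '0 0 0 0 0 0 1;0 0 0 0 0 0 1'
python3 - <<'E'
from h import *
save("wrist","w11")
E
```

```text
time_s: 15.78
ee_pos: [528.6, 2.8, 45.5]
ee_rot: [180.0, -0.0, -171.5]
force: [-0.2, -0.6, 0.2]
gripper_width: 46.1
time_s: 16.4
ee_pos: [669.0, 2.7, 197.2]
ee_rot: [-180.0, 0.2, -171.5]
force: [0.1, -0.4, 0.0]
gripper_width: 81.9
time_s: 16.65
ee_pos: [664.5, 2.8, 194.5]
ee_rot: [180.0, -0.2, -171.5]
force: [0.1, -0.7, 0.5]
gripper_width: 91.3
```

View pics/w11.png

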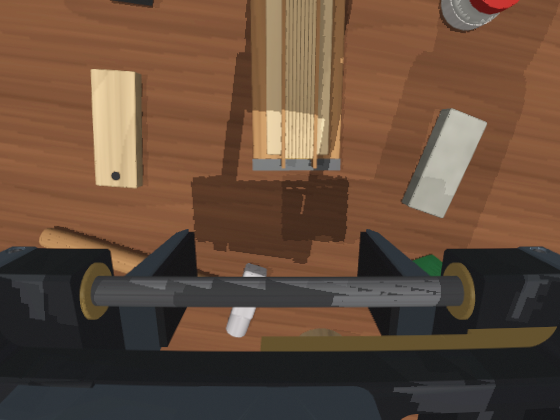

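```bash
python3 -m jog '0 0 -.4 -.5 -2.4 0 1;0 0 -.8 -1.1 -4.7 0 1;0 0 -.82 -1.72 -7.15 -.5 1;0 0 -.82 -1.72 -7.15 -2.5 1;0 0 -.82 -1.72 -7.15 -4.2 1';python3 -m jog '0 0 0 0 0 0 1;0 0 0 0 0 0 1'
python3 - <<'E'
from h import *
t=env.state();print(t["ee_pos"],t["ee_rot"])
save("wrist","w12");print(fit("wrist","narrow_board",(621.5,-176,4.4)))
E
```

```text
time_s: 17.32
ee_pos: [620.9, -176.7, 89.4]
ee_rot: [180.0, -0.1, -175.7]
force: [-0.2, 0.5, -0.7]
gripper_width: 90.9
time_s: 17.58
ee_pos: [623.7, -176.0, 92.4]
ee_rot: [-180.0, 0.1, -175.6]
force: [0.4, -0.2, 0.6]
gripper_width: 90.9
[ 623.68406774 -175.96271172   92.39017069] [-1.79957714e+02  1.17880516e-01 -1.75559969e+02]
(array([ 620.6, -177.4,    3.8]), 'IoU 0.923 conf 0.62')
```

View pics/w12.png

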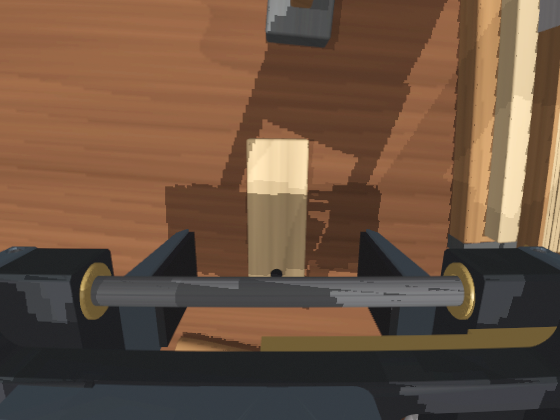

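```bash
python3 - <<'E'
from h import *
s=env.state();t=s["ee_pos"];a=np.radians(s["ee_rot"][2]+180);R=np.array([[np.cos(a),np.sin(a)],[-np.sin(a),np.cos(a)]])
print(((onz("wrist",[[246.5,139],[309,139]],18)-t[:2])@R.T).round(1).tolist())
E
python3 -m jog '0 0 0 -.08 -.03 -1.5 1;0 0 0 -.08 -.03 -2.8 1;0 0 0 -.08 -.03 -3.3 1;0 0 0 -.08 -.03 -3.54 1;0 0 0 -.08 -.03 -3.54 1' 20
python3 -m jog '0 0 0 0 0 0 .3;0 0 0 0 0 0 .3;0 0 0 0 0 0 .3;0 0 0 0 0 0 .3;0 0 0 0 0 0 .3'
```

```text
[[-62.8, -22.7], [-62.8, 23.5]]
time_s: 18.3
ee_pos: [622.0, -176.9, 3.2]
ee_rot: [-180.0, 0.1, -175.6]
force: [-0.2, -0.5, 0.3]
gripper_width: 91.3
time_s: 18.92
ee_pos: [621.2, -176.8, 2.2]
ee_rot: [180.0, -0.0, -175.6]
force: [1.2, 0.3, 1.0]
gripper_width: 46.0
```

```bash
python3 -m jog '0 0 0 0 0 1.5 .3;0 0 0 0 0 4 .3;0 0 .4 -1 2 5.5 .3;0 0 .84 -2.2 4.2 5.5 .3;0 0 .84 -3.3 6.3 5.5 .3';python3 -m jog '0 0 0 -.4 .87 0 .3;0 0 0 -.4 .87 -1 .3;0 0 0 -.4 .87 -2.2 .3;0 0 0 -.4 .87 -2.2 .3;0 0 0 -.4 .87 -2.2 .3'
python3 - <<'E'
from h import *
t=env.state();print(t["ee_pos"],t["ee_rot"])
save("wrist","w13")
E
```

```text
time_s: 19.55
ee_pos: [538.4, -18.8, 140.4]
ee_rot: [180.0, 0.1, -171.4]
force: [-0.0, 0.5, -1.3]
gripper_width: 45.7
time_s: 20.18
ee_pos: [529.8, 1.6, 85.5]
ee_rot: [-180.0, 0.1, -171.4]
force: [0.3, 0.1, -0.5]
gripper_width: 45.7
[529.77872907   1.55781107  85.49505768] [-1.79992685e+02  7.02472634e-02 -1.71387302e+02]
```

View pics/w13.png

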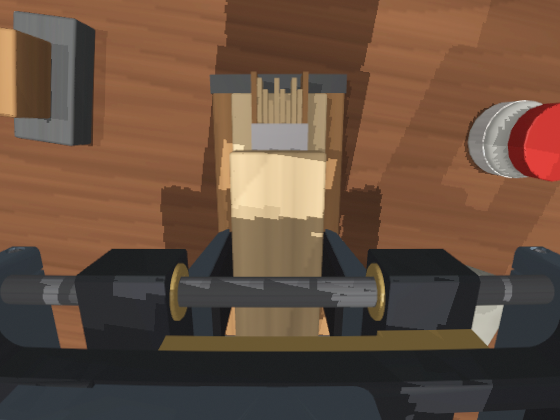

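Run:
```python
from h import *
s=env.state();t=s["ee_pos"];a=np.radians(s["ee_rot"][2]+180);R=np.array([[np.cos(a),np.sin(a)],[-np.sin(a),np.cos(a)]])
f=lambda p,z:print(((onz("wrist",p,z)-t[:2])@R.T).round(1).tolist())
f([[210.5,75],[347,75]],25);f([[251,71.5],[308.5,71.5]],63);f([[231,151.5],[326.5,151.5]],t[2]-2.3+18)
```

```text
[[-105.6, -44.5], [-105.6, 46.8]]
[[-101.9, -14.5], [-101.8, 17.5]]
[[-60.6, -21.8], [-60.5, 23.3]]
```

```bash
python3 -m jog '0 0 0 -.02 .03 -.4 .3;0 0 0 -.02 .03 -.6 .3;0 0 0 -.02 .03 -.7 .3;0 0 0 -.02 .03 -.74 .3;0 0 0 -.02 .03 -.74 .3';python3 -m jog '0 0 0 0 0 -.03 .3;0 0 0 0 0 -.05 .3;0 0 0 0 0 -.05 .3'
```

```text
time_s: 20.85
ee_pos: [528.7, 2.4, 66.2]
ee_rot: [180.0, 0.0, -171.4]
force: [0.2, -0.2, -0.2]
gripper_width: 45.5
time_s: 21.22
ee_pos: [528.7, 2.4, 65.2]
ee_rot: [180.0, 0.0, -171.4]
force: [0.4, 0.0, 1.0]
gripper_width: 45.6
```

```bash
python3 -m jog '0 0 0 0 0 -.02 .3;0 0 0 0 0 -.02 .3;0 0 0 0 0 -.02 .3'
```

```text
time_s: 21.6
ee_pos: [528.7, 2.4, 65.2]
ee_rot: [180.0, 0.0, -171.4]
force: [-1.4, -0.2, 5.8]
gripper_width: 45.8
```

```bash
python3 -m jog '0 0 0 0 0 0 .65;0 0 0 0 0 0 .65;0 0 0 0 0 0 .65';python3 -m jog '0 0 0 0 0 1 .65;0 0 0 0 0 3 .65;0 0 -.6 -.7 -1.7 4 .65;0 0 -1.2 -1.6 -4 4 .65;0 0 -1.8 -2.4 -6.3 4 .65';python3 -m jog '0 0 0 -.6 -.6 -1 .65;0 0 0 -.6 -.6 -1 .65;0 0 0 -.6 -.6 -1 .65'
python3 - <<'E'
from h import *
t=env.state();print(t["ee_pos"],t["ee_rot"])
save("wrist","w14");print(fit("wrist","weight",(450,-171,0)))
E
```

```text
time_s: 21.98
ee_pos: [528.6, 2.4, 64.3]
ee_rot: [180.0, -0.0, -171.4]
force: [0.3, 0.1, -0.1]
gripper_width: 59.3
time_s: 22.6
ee_pos: [468.1, -156.4, 164.9]
ee_rot: [-180.0, 0.1, 179.6]
force: [1.0, 0.9, -0.2]
gripper_width: 59.2
time_s: 22.98
ee_pos: [454.5, -169.8, 140.0]
ee_rot: [180.0, 0.1, 179.6]
force: [0.6, -0.3, -0.2]
gripper_width: 59.5
[ 454.50244274 -169.75906567  139.95103974] [1.79994137e+02 6.63616281e-02 1.79636600e+02]
(array([ 450.6, -172.5,   -0.8]), 'IoU 0.979 conf 0.60')
```

View pics/w14.png

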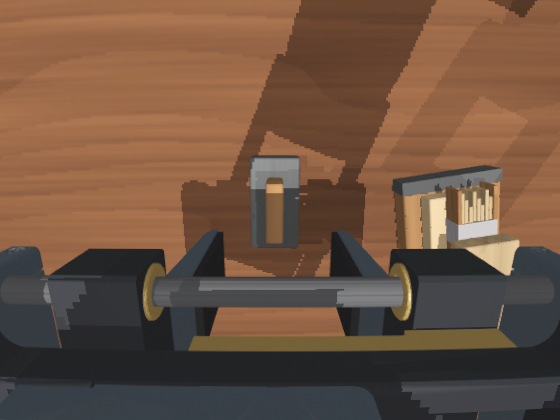

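```bash
python3 - <<'E'
from h import *
t=env.state()["ee_pos"];print((onz("wrist",[[250.5,158],[299,158],[251,247],[298.5,247]],26)).round(1),onz("wrist",[[266,181],[284,181],[265.5,242],[283.5,242]],60).round(1))
E
python3 -m jog '0 0 -.06 -.16 -.07 -1.5 .65;0 0 -.06 -.16 -.07 -3 .65;0 0 -.06 -.16 -.07 -4 .65;0 0 -.06 -.16 -.07 -4.36 .65;0 0 -.06 -.16 -.07 -4.36 .65' 50
```

```text
[[ 409.4 -192.4]
 [ 409.7 -150.3]
 [ 491.6 -194.1]
 [ 491.8 -149.8]] [[ 424.1 -178. ]
 [ 424.2 -164. ]
 [ 474.4 -179.2]
 [ 474.4 -164.5]]
time_s: 23.7
ee_pos: [450.3, -171.5, 30.7]
ee_rot: [180.0, 0.0, 179.4]
force: [0.5, -0.0, 0.4]
gripper_width: 59.0
```

```bash
python3 -m jog '0 0 0 0 0 0 .02;0 0 0 0 0 0 .02;0 0 0 0 0 0 .02;0 0 0 0 0 0 .02;0 0 0 0 0 0 .02' 50;python3 -m jog '0 0 0 0 0 1 .02;0 0 0 0 0 3 .02;0 0 0 0 0 5 .02;0 0 .3 0 0 6 .02;0 0 .6 .5 1.6 6 .02'
```

```text
time_s: 24.32
ee_pos: [449.6, -172.0, 30.5]
ee_rot: [-180.0, 0.0, 179.3]
force: [-0.1, -0.5, -0.7]
gripper_width: 13.5
time_s: 24.95
ee_pos: [462.4, -133.4, 181.4]
ee_rot: [-179.9, 0.1, -177.8]
force: [1.2, 0.4, -10.2]
gripper_width: 13.6
```

```bash
python3 -m jog '0 0 .5 .8 1.6 0 .02;0 0 1 1.6 3.3 0 .02;0 0 1.28 2.67 5.43 0 .02;0 0 1.28 2.67 5.43 -.8 .02;0 0 1.28 2.67 5.43 -1.8 .02';python3 -m jog '0 0 0 0 0 0 .02;0 0 0 0 0 0 .02;0 0 0 0 0 0 .02'
python3 - <<'E'
from h import *
t=env.state();print(t["ee_pos"],t["ee_rot"])
save("wrist","w15")
E
```

```text
time_s: 25.58
ee_pos: [527.7, 4.9, 133.2]
ee_rot: [180.0, -0.2, -171.2]
force: [0.3, 0.4, -8.3]
gripper_width: 13.4
time_s: 25.95
ee_pos: [529.5, 3.7, 136.4]
ee_rot: [-180.0, 0.1, -171.3]
force: [0.1, -0.8, -7.6]
gripper_width: 13.6
[529.49363053   3.65899436 136.35450108] [-1.79991078e+02  1.03506350e-01 -1.71308622e+02]
```

```bash
python3 -m jog '0 0 0 0 -.04 -.4 .02;0 0 0 0 -.04 -.7 .02;0 0 0 0 -.04 -.85 .02;0 0 0 0 -.04 -.91 .02;0 0 0 0 -.04 -.91 .02';python3 -m jog '0 0 0 0 0 -.02 .02;0 0 0 0 0 -.05 .02;0 0 0 0 0 -.06 .02;0 0 0 0 0 -.06 .02'
```

```text
time_s: 26.62
ee_pos: [528.9, 2.9, 112.6]
ee_rot: [180.0, 0.0, -171.3]
force: [-0.6, 0.3, -8.2]
gripper_width: 13.8
time_s: 27.12
ee_pos: [529.1, 2.9, 111.6]
ee_rot: [180.0, 0.0, -171.3]
force: [0.0, -0.3, -5.4]
gripper_width: 13.8
```

```bash
python3 -m jog '0 0 0 0 0 -.02 .02;0 0 0 0 0 -.03 .02;0 0 0 0 0 -.03 .02'
```

```text
time_s: 27.5
ee_pos: [529.1, 2.9, 111.6]
ee_rot: [-180.0, 0.1, -171.3]
force: [-2.5, 0.3, 5.1]
gripper_width: 13.8
```

```bash
python3 -m jog '0 0 0 0 0 0 .3;0 0 0 0 0 0 .5;0 0 0 0 0 0 .5;0 0 0 0 0 0 .5';python3 -m jog '0 0 0 0 0 1 .5;0 0 0 0 0 3 .5;0 0 0 2 0 4.5 .5;0 0 0 4 0 4.5 .5;0 0 0 4 0 4.5 .5';python3 -m jog '0 0 0 0 0 0 .5;0 0 0 0 0 0 .5;0 0 0 0 0 0 .5'
python3 - <<'E'
from h import *
x=(529,2.5,8.6);Z=dict(weight=81,narrow_board=63,fan=43,wide_board=25,press_bed=0)
for c in("wrist","scene"):
    save(c,"fin"+c)
    for n in Z: print(c,n,fit(c,n,x,Z[n]))
    print(fit(c,"whetstone",X0["whetstone"]))
E
```

```text
time_s: 28.0
ee_pos: [529.0, 2.9, 110.4]
ee_rot: [180.0, 0.0, -171.3]
force: [0.5, -0.4, -0.7]
gripper_width: 45.3
time_s: 28.62
ee_pos: [631.4, 2.9, 221.9]
ee_rot: [-180.0, 0.0, -171.3]
force: [-1.1, 0.4, -0.3]
gripper_width: 45.8
time_s: 29.0
ee_pos: [628.0, 2.9, 223.3]
ee_rot: [180.0, -0.0, -171.3]
force: [0.4, 0.1, 0.8]
gripper_width: 45.6
wrist weight (array([530.1,   2.8,   8.3]), 'IoU 0.978 conf 0.59')
wrist narrow_board (array([528.6,   2.2,   7.9]), 'IoU 0.233 conf 0.97')
wrist fan (array([525.3,   1.9,   8.5]), 'IoU 0.268 conf 0.77')
wrist wide_board (array([527.9,   1.4,   8.1]), 'IoU 0.160 conf 0.91')
wrist press_bed (array([530.9,   2.1,   8.4]), 'IoU 0.328 conf 0.82')
(array([604.7, 176.7, -10.6]), 'IoU 0.948 conf 0.59')
scene weight (array([531.7,   2.5,  11.4]), 'IoU 0.916 conf 0.66')
scene narrow_board None
scene fan (array([533.9,   5. ,   7.9]), 'IoU 0.497 conf 0.96')
scene wide_board (array([530.3,   3.3,   8.8]), 'IoU 0.451 conf 0.82')
scene press_bed (array([531.5,   1.2,   8.6]), 'IoU 0.446 conf 0.63')
(array([605.6, 175.3, -10.2]), 'IoU 0.941 conf 0.94')
```

```bash
python3 -c "
from workcell import env
print(env.job_done())"
```

```text
the job is handed in; nothing more can be done
None
```

The stack is built on the press bed in the order asked: wide board, fan, narrow board, then the iron weight with its handle up. I handed it in at about 29 s. Each piece was lowered slowly until the wrist force showed light contact (about 3 to 6 N), then released, and the gripper was backed well clear.

**Weight:** The last wrist-camera fit put it at (530.1, 2.8), 8.3°, at the right stack height. The bed centre is about (529, 2.5), 8.6°. The scene camera gave 11.4° for the weight, but its fit of the weight was poorer and its angle for it was also off before I moved anything.

**Pieces below:** The final fits of the two boards and the fan were unreliable because the pieces hide one another. The scene camera did not find the narrow board at all. I rely instead on the close-up measurements made while placing them:
- **Wide board:** about 1.5 mm from the bed centre lengthways.
- **Fan:** about 1.3 mm from the bed centre lengthways.
- **Narrow board:** within 1 mm of the bed centre before it was lowered.

**Left in place:** The whetstone measured unmoved to within about 2 mm. I never touched the glue jar, but did not measure it again at the end.

I had used up the 16 pictures before placing the weight, so that placement and the final stack were checked by numbers only, not by eye.

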